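Put the hand tools back into the cut-outs of their foam tray

TASK

Put the four loose hand tools back into the tool tray, each flat on the floor of the foam cut-out made for it: the short spanner in the short double-ended cut-out, the long spanner in the long one, the pliers in the cut-out for pliers and the screwdriver in the cut-out for a screwdriver, with their handles at the wide end. Leave the tape measure and the carton of nails where they stand.

Things in the scene. Friction and masses are not known exactly. Their poses are not given: they have to be found in the camera images.
- short_spanner: Shorter steel combination spanner, 130 mm long, flat on the 6 mm thick bench mat. Origin: middle of its length, on its underside, where it balances; y along it to the ring end, z up. Heads 24 mm (jaw) and 20 mm (ring) wide, shank 12 mm wide, 8 mm thick. 0.12 kg.
- long_spanner: Longer steel combination spanner, 160 mm long, flat on the 6 mm thick bench mat. Origin: middle of its length, on its underside, where it balances; y along it to the ring end, z up. Heads 28 mm (jaw) and 24 mm (ring) wide, shank 14 mm wide, 9 mm thick. 0.12 kg.
- pliers: Combination pliers with red handles, 164 mm long, flat on the bench mat. Origin: middle of the length, on the underside; y along it to the handle ends, z up. 52 mm wide over the handle ends, 20 mm at the jaws (y below -26 mm), 12 mm thick, 0.21 kg. Balance and good grip at y = 8 mm, about 37 mm wide there over both handles.
- screwdriver_axis (a point): Screwdriver, red faceted grip, steel blade, 195 mm long, lying on the bench mat. This point: on its axis, middle of its length, 13.5 mm above its underside; y along the axis to the grip end. Grip from y = 24 to 98 mm, 32 mm wide, 27 mm thick; collar y = 2 to 24 mm, 28 mm wide; blade 6 mm thick. 0.11 kg, balances at y = 46 mm; y = 30 mm is good to hold.
- bay_short_seat (a point): Place of the short spanner: foam block with the short cut-out (146 mm; 40 mm wide at both ends, 28 mm between). Point: on its grey floor, 10 mm above the table, where the spanner's origin shall come, either way round; y along the cut-out, z up. Cut-outs are 14 mm deep, foam top 24 mm above the table. A finger trough, equally deep, 60 mm wide in y, crosses the block here (middle at y = 0).
- bay_long_seat (a point): Place of the long spanner: foam block with the long cut-out (176 mm; 44 mm wide at both ends, 30 mm between). Point: on its grey floor, 10 mm above the table, where the spanner's origin shall come, either way round; y along the cut-out, z up. Finger trough as above, middle at y = 0. The four black blocks (88x236 mm) stand side by side in a grey steel tray, rim 33 mm high, in any order.
- bay_pliers_seat (a point): Place of the pliers: foam block with a 180 mm cut-out, 68 mm wide for the handles towards +y, 36 mm wide for the jaws towards -y. Point: on its grey floor, 10 mm above the table, where the pliers' origin shall come, y along y, z up. Finger trough 60 mm wide, middle at y = 8 mm; it runs on through the neighbouring blocks.
- bay_driver_seat (a point): Place of the screwdriver: foam block with a 211 mm cut-out, 48 mm wide for the grip towards +y, 23 mm wide for the blade towards -y. Point: on its grey floor, 10 mm above the table, under the spot where the middle of the screwdriver shall come (its axis point then 13.5 mm higher), y along y, z up. Finger trough 60 mm wide, middle at y = 30 mm.
- tape_measure: Bystander: yellow tape measure standing on the bench mat, 36x78x64 mm, loose. Origin: middle of its underside.
- nail_box: Bystander: small cardboard carton of nails on the bench mat, 53x75x46 mm, loose. Origin: middle of its underside.
Things that resemble listed ones, but are neither listed nor needed, are in the scene too. Leave any orange look-alike of the short_spanner alone.

How it is judged:
By the outcome, as a careful person would: the job done as asked, in the order asked, and still so for the second after the job is handed in, with the robot touching nothing.
It also fails if it takes over 112 s, if anything falls off the work surface, if the arm or the gripper's body presses on something with over 40 N, if the wrist force passes 120 N, or if a joint passes its speed limit or range.

ROBOT

A 6-joint arm with a two-finger parallel gripper is mounted at the origin on a cart in front of the work surface, level with it; the furniture and walls round the work are solid. World frame = base frame: x ahead of the robot, y to its left, z up, the work surface at z = 0. Lengths are in m, angles in rad, forces in N, time in s.
With the tool pointing down it reaches from about 0.3 to 0.875 m from the base axis. Payload 6.4 kg.
Tool frame: the origin (TCP) lies at the very end of the fingers, on their centre line; the grasp point (between the pads) lies 19 mm behind it; z points along the fingers, y is the line along which they close (so a half turn about z gives the same grasp; the last joint's range is limited). The gripper opens to 85 mm and grips with 20 to 120 N. Pads are 22 mm wide; open, the fingers measure 114 mm over their backs; the gripper's body (76 mm by 85 mm) begins 54 mm behind the grasp point. The pads swing forward as they close: fully open they stand 13 mm farther back than shut.
Start: joints at [-1.466, 0.181, 1.607, -0, 1.354, -0.206], TCP at [0.176, -0.547, 0.231] pointing down, gripper open.
Joint ranges: [-2.99, 2.99], [-0.89, 2.07], [0.3, 2.58], [-1.14, 4.28], [0, 2.63], [-3.12, 3.12]. Speed limits (rad/s): [2.57, 2.57, 3.01, 3.14, 3.14, 3.14].

INTERFACE

Orientations are given as a unit quaternion [w, x, y, z].
In Python, from bench import * gives the robot as it stands. The module is installed in compiled form; this text tells all that it offers.
- The arm moves only by the tool arm_command, never from a script. Its arguments are lists of equal length, an entry for each row: "dp": the shift along the tool's x, y, z in units of 0.25 m (1.0 is 0.25 m), a list of three; "turn": the turn, a rotation vector about the tool's x, y, z in units of 30 degrees (1.0 is 30 degrees), a list of three; "jaw": the opening, from 0 (shut) to 1 (fully open). A call has 1 to 5 rows; each row is the pose to reach, as a shift and turn from the pose commanded when the call began, along the tool's axes at that moment; what a row does not reach only later rows make up. A row lasts 1/8 s, in which the tool goes at most 62.5 mm and 10.7 degrees, less where a joint would pass 70% of its speed; a pose out of reach is approached as far as the arm can. A call with a number of a shift or a turn outside -1 to 1 is refused whole. A call with a gripper value outside its range is refused whole. The fingers move at their own pace and stop on an object; the grip force is fixed at half the most. Time passes only in rows, so rows that repeat a pose let the fingers close. It gives the time, the measured TCP pose, the force, the opening and the grip force at its end, in the units of the state.
- get_obs(): the state, without advancing time (a new reading comes with each control period).
- camera(name): name is "scene" or "top" or "wrist"; returns the picture (480x640x3 uint8, blue, green, red); there is no depth.
- get_calibration(name): a dict with "camera_matrix" (3x3 intrinsics, pixels), "k1" (the pictures are not rectified: a ray, as slopes to the right and down, at radius r is drawn at 1 + k1 r^2 times it, then the intrinsics apply), "R" (3x3) and "t" (3): a world point X has camera coordinates R X + t; the wrist camera has in their place "mount" (4x4, takes a point from camera to tool coordinates, whose origin is the TCP and whose axes are the flange's). Camera axes: x right, y down, z forward; pixel columns grow to the right and rows downward; lengths in m; the calibration is good to about 2 mm. A picture is of the moment at which its call begins: read the wrist's pose just before it. get_calibration takes no time and is no camera call.
- hand_in(): hands the job in; it is judged then, once.
The state is a dict: "time_s": time; "q": joint angles; "dq": joint speeds; "joint_efforts": joint torques, N m; "eef_pos": TCP position; "eef_rot": TCP orientation; "wrist_force": force on the tool from outside, world axes, zero at the start; "torque": the same for the moment, N m; "opening": opening from 0.0 (shut) to 1.0 (fully open); "grasp_force": force on a finger pad.
Only numpy, scipy, OpenCV 4.12 (cv2) and the standard library are available. Lean on these libraries where they do the work, as an engineer would, in place of code of your own. Each camera call takes 0.05 s, during which the arm holds its last target. There are 200 camera calls.

## Working session

There is one attempt and no reset: what is moved stays moved. The work goes in short steps, Python scripts to look and compute and a tool call to move; the robot and the scene stay as the last step left them, time stands still between calls to the robot, and variables do not carry over. Pictures are saved under pics/ and viewed, at most 14 in all, crops included, and the job is handed in when it is done.

Besides the shell and the picture viewer there is one more tool, called after "Emit:" in YAML: its name, and indented under it one key for each argument. arm_command: Moves the arm, as the interface text tells. Its arguments: {"type":"object","properties":{"dp":{"type":"array"},"turn":{"type":"array"},"jaw":{"type":"array"}},"required":["dp","turn","jaw"]}

```bash
mkdir -p pics; python3 - <<'E'
from bench import *
import cv2
for n in ("top","scene"):
    im=camera(n); cv2.imwrite(f"pics/{n}0.png",im)
    c=get_calibration(n); print(n,c)
print(get_calibration("wrist"))
print(get_obs())
E
```

```text
top {'camera_matrix': array([[478.81514734,   0.        , 312.78165592],
       [  0.        , 478.81514734, 241.64019006],
       [  0.        ,   0.        ,   1.        ]]), 'k1': 0.025978618298744094, 'R': array([[ 0.02535625, -0.99961815,  0.01098277],
       [-0.98953995, -0.02665828, -0.14177457],
       [ 0.14201322, -0.00727302, -0.98983804]]), 't': array([0.04220617, 0.49188485, 1.11954511])}
scene {'camera_matrix': array([[446.68109064,   0.        , 315.71284551],
       [  0.        , 446.68109064, 242.82299594],
       [  0.        ,   0.        ,   1.        ]]), 'k1': -0.10193178339516912, 'R': array([[ 0.8018592 ,  0.59743964, -0.00936453],
       [ 0.48992633, -0.66636937, -0.56207121],
       [-0.34204386,  0.44611405, -0.82703583]]), 't': array([-0.43134488, -0.17864588,  1.25049154])}
{'camera_matrix': array([[427.52324072,   0.        , 324.23660054],
       [  0.        , 427.52324072, 238.6792757 ],
       [  0.        ,   0.        ,   1.        ]]), 'k1': -0.08981995618671332, 'mount': array([[-1.92068629e-04, -9.44614075e-01, -3.28183201e-01,
         8.386
[... 285 characters left out ...]
'q': array([-1.46627206e+00,  1.81470735e-01,  1.60792157e+00,  2.58544408e-05,
        1.35381662e+00, -2.06305263e-01]), 'dq': array([-3.64917901e-05, -2.67102737e-03, -1.01340676e-03, -3.72329318e-04,
        1.11283005e-04, -3.32944148e-04]), 'joint_efforts': array([-4.80525614e-04, -4.45882273e+01, -3.52239347e+01, -2.79135356e-04,
        4.15616450e-03,  5.31024671e-05]), 'eef_pos': array([ 0.17583048, -0.54692407,  0.23046546]), 'eef_rot': array([-8.06444315e-04,  9.87947524e-01,  1.54787068e-01,  5.37140320e-05]), 'wrist_force': array([ 0.01385758,  0.23291668, -0.33788349]), 'torque': array([-0.02054688,  0.01982537,  0.00302275]), 'grasp_force': 0.0, 'opening': 1.0005813552918963}
```

View pics/top0.png

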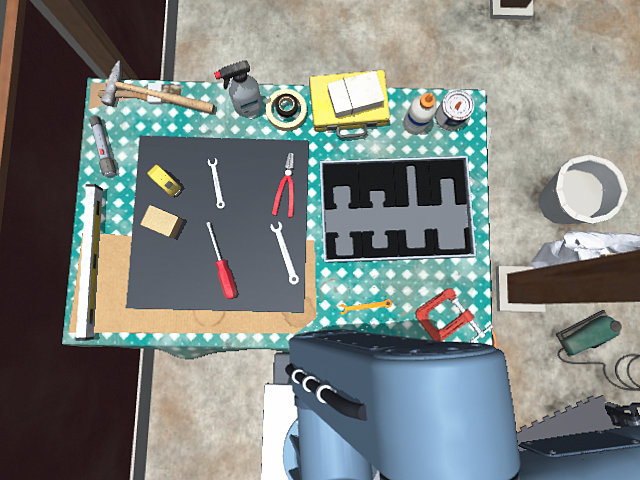

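View pics/scene0.png

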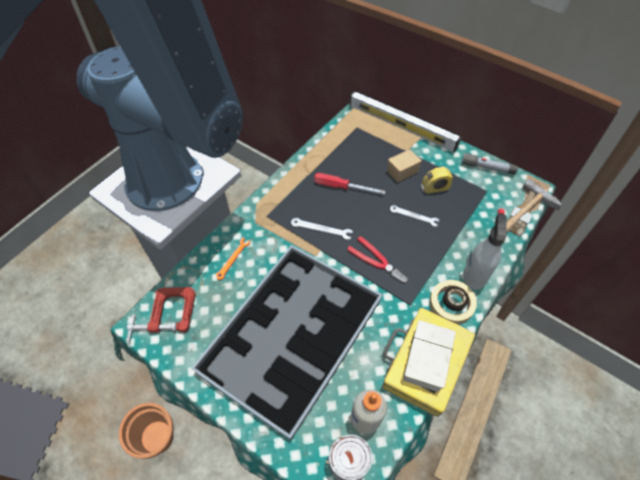

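The top view shows the short spanner at (216,183), the long spanner at (285,252), the pliers at (285,185) and the screwdriver at (221,260). The orange look-alike is at (365,305). The tray covers about (323–474, 157–260).

```bash
cat > h.py <<'E'
from bench import *
import numpy as np, cv2
from scipy.spatial.transform import Rotation as Ro
def cam(n,obs=None):
    c=get_calibration(n); K=c["camera_matrix"]; k=c["k1"]
    if n=="wrist":
        o=obs; q=o["eef_rot"]; T=np.eye(4); T[:3,:3]=Ro.from_quat([q[1],q[2],q[3],q[0]]).as_matrix(); T[:3,3]=o["eef_pos"]
        M=T@c["mount"]; R=M[:3,:3].T; t=-R@M[:3,3]
    else: R,t=c["R"],c["t"]
    return K,k,R,t
def ray(px,C,z):
    K,k,R,t=C
    p=np.atleast_2d(np.asarray(px,float)).reshape(-1,1,2)
    u=cv2.undistortPoints(p,K,np.array([k,0,0,0,0.]),None).reshape(-1,2)
    d=np.c_[u,np.ones(len(u))]@R; o=-R.T@t
    return o+d*((z-o[2])/d[:,2])[:,None]
def proj(X,C):
    K,k,R,t=C
    return cv2.projectPoints(np.atleast_2d(np.asarray(X,float)),cv2.Rodrigues(R)[0],t,K,np.array([k,0,0,0,0.]))[0].reshape(-1,2)
def blobs(mask,amin=40):
    return [c for c in cv2.findContours(mask,cv2.RETR_EXTERNAL,cv2.CHAIN_APPROX_NONE)[0] if cv2.contourArea(c)>amin]
def ext(P):
    "axis, extent-centre, length, width of plan points (min-area rectangle, mm)"
    (c,s,a)=cv2.minAreaRect((P[:,:2]*1000).astype(np.float32)); b=cv2.boxPoints((c,s,a))
    e=[b[1]-b[0],b[2]-b[1]]; e=max(e,key=np.linalg.norm)
    return np.array(c),e/np.linalg.norm(e),max(s),min(s)
E
python3 - <<'E'
from h import *
im=cv2.imread("pics/top0.png"); C=cam("top")
hsv=cv2.cvtColor(im,cv2.COLOR_BGR2HSV)
m=np.zeros(im.shape[:2],np.uint8); roi=(slice(145,302),slice(140,304))
m[roi]=((im.max(2)>110))[roi]*255
for c in blobs(m):
    P=ray(c.reshape(-1,2),C,.013); ce,e,L,W=ext(P); print("blob",c.reshape(-1,2).mean(0).round(),ce.round(1),"ang",round(np.degrees(np.arctan2(e[1],e[0])),1),"LW",round(L),round(W))
# tray grey floor
m2=np.zeros_like(m); r=(slice(160,257),slice(328,470)); g=im.max(2)
m2[r]=((g>80))[r]*255
for c in blobs(m2): 
    P=ray(c.reshape(-1,2),C,.010); print("grey",ext(P), len(c))
for p in [(324,163),(467,157),(474,257),(325,261)]: print(p,ray(p,C,.033).round(4))
cr=im[145:270,310:485]; cr=cv2.resize(cr,None,fx=4.5,fy=4.5,interpolation=cv2.INTER_CUBIC); cv2.imwrite("pics/tray.png",cr)
E
```

```text
blob [247. 272.] [442.5 234.4] ang -88.6 LW 314 196
blob [159. 220.] [536.6 434.8] ang 68.0 LW 79 54
blob [163. 180.] [638.7 431.2] ang 46.8 LW 88 35
blob [216. 181.] [634.4 300.5] ang 12.1 LW 130 25
blob [286. 189.] [637.2 126.2] ang -5.2 LW 163 51
grey (array([ 466.87634277, -253.71722412]), array([ 0.07551414, -0.99714476], dtype=float32), 152.6716766357422, 7.38774299621582) 127
grey (array([ 586.76647949, -160.77789307]), array([ 0.08586317, -0.99630696], dtype=float32), 367.270751953125, 222.94546508789062) 783
grey (array([701.96295166, -69.25257111]), array([ 0.02844246, -0.9995954 ], dtype=float32), 181.96945190429688, 7.823164463043213) 147
(324, 163) [[0.6879 0.0323 0.033 ]]
(467, 157) [[ 0.7129 -0.3216  0.033 ]]
(474, 257) [[ 0.464  -0.3336  0.033 ]]
(325, 261) [[0.4447 0.0245 0.033 ]]
```

View pics/tray.png

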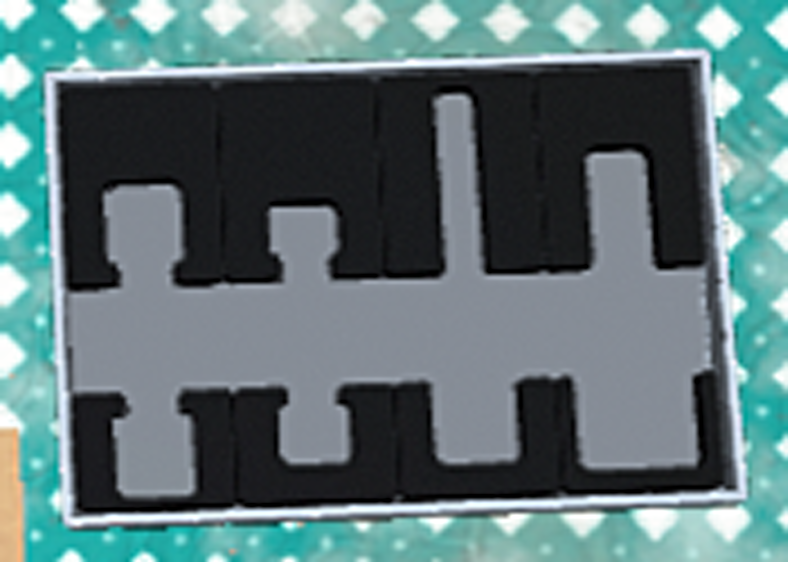

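Left to right in the crop, the bays are long (142,340), short (310,335), driver (460,280) and pliers (640,310), with the wide ends toward the robot. I'll move above the tray for a wrist view.

Emit:
arm_command:
  dp:
    - [0.19,-0.1,-0.04]
    - [0.38,-0.2,-0.08]
    - [0.57,-0.3,-0.12]
    - [0.76,-0.4,-0.16]
    - [0.95,-0.5,-0.2]
  turn:
    - [0,0,0]
    - [0,0,0]
    - [0,0,0]
    - [0,0,0]
    - [0,0,0]
  jaw: [1,1,1,1,1]

```text
time_s: 0.72
eef_pos: [0.3646, -0.3543, 0.2813]
eef_rot: [-0.0, 0.988, 0.155, -0.0]
wrist_force: [0.3, -1.0, -0.1]
opening: 0.993
grasp_force: 0.0
```

Emit:
arm_command:
  dp:
    - [0.19,-0.1,-0.04]
    - [0.38,-0.2,-0.08]
    - [0.57,-0.3,-0.12]
    - [0.76,-0.4,-0.16]
    - [0.95,-0.5,-0.2]
  turn:
    - [0,0,0.1]
    - [0,0,0.2]
    - [0,0,0.3]
    - [0,0,0.4]
    - [0,0,0.5]
  jaw: [1,1,1,1,1]

```text
time_s: 1.35
eef_pos: [0.5526, -0.1626, 0.3312]
eef_rot: [-0.0, 1.0, 0.024, -0.0]
wrist_force: [-0.6, -0.7, -0.9]
opening: 1.004
grasp_force: 0.0
```

Emit:
arm_command:
  dp:
    - [0,0,0]
    - [0,0,0]
  turn:
    - [0,0,0]
    - [0,0,0]
  jaw: [1,1]

```text
time_s: 1.6
eef_pos: [0.5513, -0.164, 0.3305]
eef_rot: [-0.0, 1.0, 0.025, -0.001]
wrist_force: [-1.2, -0.1, 0.3]
opening: 0.999
grasp_force: 0.0
```

```bash
python3 - <<'E'
from h import *
import pickle
o=get_obs(); im=camera("wrist"); cv2.imwrite("pics/w1.png",im); pickle.dump(o,open("pics/w1.pkl","wb")); print(o["eef_pos"],o["eef_rot"],o["q"])
E
```

```text
[ 0.55127377 -0.16402411  0.33054382] [-1.41545091e-04  9.99686564e-01  2.50248631e-02 -7.13811849e-04] [-4.95205368e-01  1.17541265e-01  1.47981422e+00 -4.64155021e-04
  1.54561665e+00  1.02554800e+00]
```

View pics/w1.png

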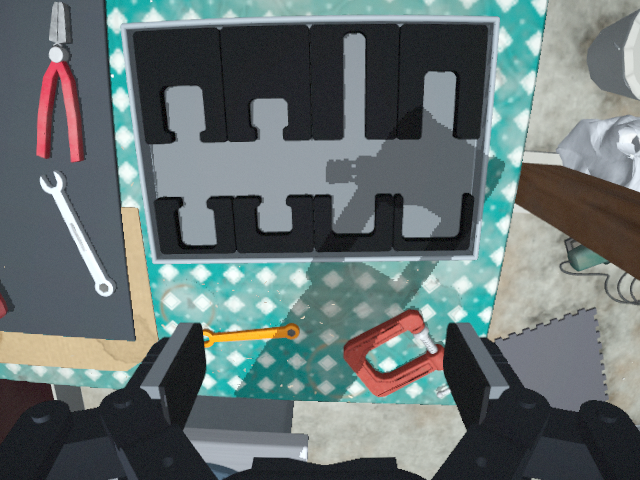

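The wrist view shows the tray clearly, with cut-outs at columns ~190 (long), 271 (short), 353 (driver) and 433 (pliers). Next I'll view the mat.

Emit:
arm_command:
  dp:
    - [0,-0.18,0]
    - [0,-0.36,0]
    - [0,-0.54,0]
    - [0,-0.72,0]
  turn:
    - [0,0,0]
    - [0,0,0]
    - [0,0,0]
    - [0,0,0]
  jaw: [1,1,1,1]

```text
time_s: 2.15
eef_pos: [0.5421, 0.0154, 0.331]
eef_rot: [0.0, 1.0, 0.023, -0.0]
wrist_force: [0.4, -0.5, 0.6]
opening: 1.002
grasp_force: 0.0
```

Emit:
arm_command:
  dp:
    - [0,-0.2,0]
    - [0,-0.4,0]
    - [0,-0.6,0]
    - [0,-0.68,0]
    - [0,-0.68,0]
  turn:
    - [0,0,0]
    - [0,0,0]
    - [0,0,0]
    - [0,0,0]
    - [0,0,0]
  jaw: [1,1,1,1,1]

```text
time_s: 2.78
eef_pos: [0.5343, 0.1852, 0.331]
eef_rot: [0.0, 1.0, 0.025, -0.0]
wrist_force: [-0.2, -0.3, -0.4]
opening: 0.999
grasp_force: 0.0
```

```bash
python3 - <<'E'
from h import *
import pickle
o=get_obs(); im=camera("wrist"); cv2.imwrite("pics/w2.png",im); pickle.dump(o,open("pics/w2.pkl","wb")); print(o["eef_pos"],o["eef_rot"])
# tray
o=pickle.load(open("pics/w1.pkl","rb")); g=cv2.cvtColor(cv2.imread("pics/w1.png"),cv2.COLOR_BGR2GRAY); C=cam("wrist",o)
cp=-C[2].T@C[3]; print("cam",cp)
def edge(line,i,s):  # walk from grey at i in direction s to black
    while line[i]>48: i+=s
    a,b=float(line[i-s]),float(line[i]); return i-s+s*(a-48)/(a-b)
B={"long":(185,110,198,225,86,245),"short":(269,112,275,212,98,233),"driver":(354,80,352,212,33,234),"pliers":(438,105,430,212,71,238)}
for n,(c1,r1,c2,r2,_,_) in B.items():
    pts=[]
    for c,r in ((c1,r1),(c2,r2)):
        mid=[]
        for dr in range(-6,7,2):
            L=edge(g[r+dr],c,-1); Rr=edge(g[r+dr],c,1)
            l=[ray((L,r+dr),C,z)[0] for z in (.010,.024)]; q=[ray((Rr,r+dr),C,z)[0] for z in (.010,.024)]
            l=l[0] if l[0][1]>cp[1] else l[1]; q=q[0] if q[0][1]<cp[1] else q[1]
            mid.append(np.r_[(l+q)/2,np.linalg.norm(l-q)])
        pts.append(np.median(mid,0))
    # ends
    e=[]
    for c,r,s in ((c1,r1,-1),(c2,r2,1)):
        e.append(np.median([ray((c+d,edge(g[:,c+d],r,s)),C,.010)[0] for d in range(-5,6,2)],0))
    ax=pts[1][:2]-pts[0][:2]; ax/=np.linalg.norm(ax)
    s=[(x[:2]-pts[0][:2])@ax for x in e]; m=pts[0][:2]+ax*np.mean(s)
    print(n,"mid",(m*1e3).round(1),"len",round((s[1]-s[0])*1e3,1),"widths",(pts[0][3]*1e3).round(1),(pts[1][3]*1e3).round(1),"axis deg",np.degrees(np.arctan2(ax[1],ax[0])).round(2))
E
```

```text
[0.53432563 0.18517986 0.33097726] [ 2.40153800e-04  9.99692310e-01  2.48021988e-02 -2.81015729e-04]
cam [ 0.63536875 -0.16033535  0.47330169]
long mid [547.4 -20.1] len 178.1 widths 47.8 48.1 axis deg -176.27
short mid [ 552.8 -107.7] len 147.7 widths 43.6 43.5 axis deg -176.3
driver mid [ 588.  -193.5] len 211.7 widths 28.1 51.6 axis deg -176.42
pliers mid [ 572.  -282.5] len 181.3 widths 40.2 71.0 axis deg -176.32
```

View pics/w2.png

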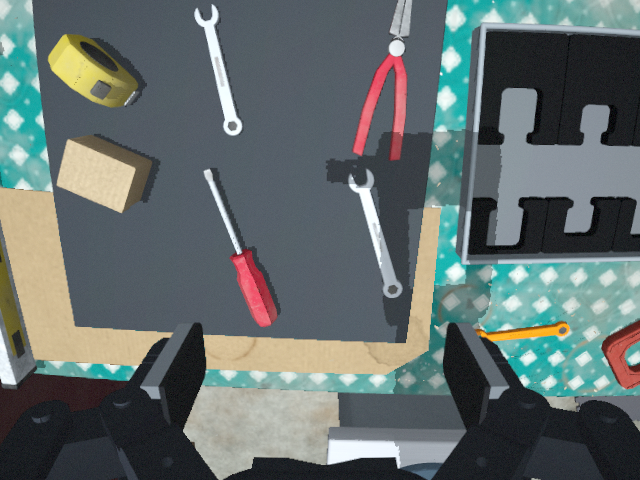

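```bash
python3 - <<'E'
from h import *
import pickle
def run(f,roi,z,name,th=95):
    o=pickle.load(open(f"pics/{f}.pkl","rb")); im=cv2.imread(f"pics/{f}.png"); C=cam("wrist",o)
    x0,y0,x1,y1=roi; m=np.zeros(im.shape[:2],np.uint8); m[y0:y1,x0:x1]=(im.max(2)[y0:y1,x0:x1]>th)*255
    m=cv2.morphologyEx(m,cv2.MORPH_CLOSE,np.ones((5,5)))
    c=max(blobs(m),key=cv2.contourArea).reshape(-1,2); P=ray(c,C,z)
    ce,e,L,W=ext(P); e=e if e[0]<0 else -e   # +y towards the robot
    print(name,"ctr",ce.round(1),"ang",np.degrees(np.arctan2(e[1],e[0])).round(2),"LW",L.round(1),W.round(1),"px",c.min(0),c.max(0))
    s=(P[:,:2]*1e3-ce)@e; n=(P[:,:2]*1e3-ce)@np.array([-e[1],e[0]])
    for a in (-L/2+8,-20,0,8,30,46,L/2-12):
        k=abs(s-a)<3
        if k.any(): print("   s",round(a),"lat",n[k].min().round(1),n[k].max().round(1))
run("w2",(185,2,250,145),.013,"short")
run("w2",(340,160,410,305),.014,"long")
run("w2",(195,160,285,335),.0195,"driver")
run("w1",(20,0,95,165),.014,"pliers")
E
```

```text
Traceback (most recent call last):
AttributeError: 'float' object has no attribute 'round'
```

```bash
cat > m.py <<'E'
from h import *
import pickle
def run(f,roi,z,name,th=95):
    o=pickle.load(open(f"pics/{f}.pkl","rb")); im=cv2.imread(f"pics/{f}.png"); C=cam("wrist",o)
    x0,y0,x1,y1=roi; m=np.zeros(im.shape[:2],np.uint8); m[y0:y1,x0:x1]=(im.max(2)[y0:y1,x0:x1]>th)*255
    m=cv2.morphologyEx(m,cv2.MORPH_CLOSE,np.ones((5,5)))
    c=max(blobs(m),key=cv2.contourArea).reshape(-1,2); P=ray(c,C,z)
    ce,e,L,W=ext(P); e=e if e[0]<0 else -e   # +y towards the robot
    print(name,"ctr",ce.round(1),"ang",np.degrees(np.arctan2(e[1],e[0])).round(2),"LW",round(L,1),round(W,1),"px",c.min(0),c.max(0))
    s=(P[:,:2]*1e3-ce)@e; n=(P[:,:2]*1e3-ce)@np.array([-e[1],e[0]])
    for a in (-L/2+8,-20,0,8,30,46,L/2-12):
        k=abs(s-a)<3
        if k.any(): print("   s",round(a),"lat",n[k].min().round(1),n[k].max().round(1))
E
python3 - <<'E'
from m import *
run("w2",(185,2,250,145),.013,"short")
run("w2",(340,160,410,305),.014,"long")
run("w2",(195,160,285,335),.0195,"driver")
run("w1",(20,0,95,165),.014,"pliers")
E
```

```text
short ctr [630.4 300.9] ang -179.95 LW 144.2 69.2 px [185   0] [249 144]
   s -64 lat -30.0 34.2
   s -20 lat -31.1 34.5
   s 0 lat -31.8 34.6
   s 8 lat -32.1 34.6
   s 30 lat -32.9 34.6
   s 46 lat -33.6 34.6
   s 60 lat -34.2 34.6
long ctr [459.2 125.8] ang -176.44 LW 163.6 74.1 px [340 169] [402 304]
   s -74 lat -28.3 -1.0
   s -20 lat -37.0 8.1
   s 0 lat -37.0 14.5
   s 8 lat -37.0 17.1
   s 30 lat -37.0 23.7
   s 46 lat -37.0 29.2
   s 70 lat -37.0 34.9
driver ctr [437.4 280.3] ang -179.04 LW 216.5 109.0 px [195 160] [284 334]
   s -100 lat -41.7 54.2
   s -20 lat -46.7 54.5
   s 0 lat -48.1 54.5
   s 8 lat -48.7 54.5
   s 30 lat -50.2 54.5
   s 46 lat -51.3 54.5
   s 96 lat -46.3 54.5
pliers ctr [632.1 126.1] ang 174.0 LW 179.8 88.9 px [20  0] [ 94 164]
   s -82 lat -40.2 42.0
   s -20 lat -40.1 43.9
   s 0 lat -40.6 44.2
   s 8 lat -40.8 44.2
   s 30 lat -41.6 44.4
   s 46 lat -42.2 44.4
   s 78 lat -43.9 44.3
```

```bash
sed -i 's/(im.max(2)\[y0:y1,x0:x1\]>th)/((im.max(2)>th)|((im.max(2)>70)\&(im.max(2).astype(int)-im.min(2)>60)))[y0:y1,x0:x1]/' m.py
python3 - <<'E'
from m import *
im=cv2.imread("pics/w2.png"); print(im[100,300],im[250,380],im[200,365],im[300,200])
run("w2",(185,2,250,145),.013,"short",115)
run("w2",(340,160,410,305),.014,"long",115)
run("w2",(195,160,285,335),.0195,"driver",115)
run("w1",(20,0,95,165),.014,"pliers",115)
E
```

```text
[105  95  85] [199 197 190] [255 255 250] [102  92  85]
short ctr [632.6 297.7] ang -167.63 LW 130.2 24.8 px [194   4] [242 135]
   s -57 lat -12.4 12.4
   s -20 lat -5.5 6.8
   s 0 lat -5.0 7.2
   s 8 lat -5.5 7.5
   s 30 lat -5.2 8.4
   s 46 lat -5.5 9.8
   s 53 lat -8.8 12.0
long ctr [462.4 121.9] ang -160.72 LW 158.9 28.8 px [348 169] [402 297]
   s -71 lat -14.1 14.4
   s -20 lat -6.0 7.9
   s 0 lat -5.8 8.5
   s 8 lat -5.8 8.7
   s 30 lat -5.9 9.3
   s 46 lat -5.3 10.0
   s 67 lat -9.0 14.4
driver ctr [439.4 277.3] ang -159.98 LW 200.6 31.4 px [203 168] [276 326]
   s -92 lat -5.3 4.0
   s -20 lat -3.7 3.3
   s 0 lat -13.2 13.6
   s 8 lat -12.4 12.8
   s 30 lat -14.9 15.2
   s 46 lat -15.7 15.5
   s 88 lat -14.4 14.4
pliers ctr [635.5 121. ] ang 172.48 LW 166.0 53.4 px [36  0] [ 81 162]
   s -75 lat -10.5 1.9
   s -20 lat -11.6 8.7
   s 0 lat -19.4 17.2
   s 8 lat -20.4 18.5
   s 30 lat -23.8 20.2
   s 46 lat -25.0 22.8
   s 71 lat -26.5 25.5
```

The w2 view shows all four tools lying clear of each other, and sizes match what was given (130, 159, 200 and 166 mm). The candidates in w2 are:
- **Steel spanners:** 130 mm at (218,70) and 160 mm at (375,235).
- **Orange look-alike:** (525,331), to be left alone.

The short one is therefore the steel spanner at (218,70). I'll hover over it for a close crop.

Emit:
arm_command:
  dp:
    - [0.09,-0.09,0.15]
    - [0.18,-0.18,0.3]
    - [0.27,-0.27,0.45]
    - [0.36,-0.36,0.6]
    - [0.42,-0.43,0.76]
  turn:
    - [0,0,-0.1]
    - [0,0,-0.2]
    - [0,0,-0.3]
    - [0,0,-0.34]
    - [0,0,-0.34]
  jaw: [1,1,1,0.8,0.6]

```text
time_s: 3.45
eef_pos: [0.636, 0.2961, 0.1401]
eef_rot: [0.0, 0.994, 0.112, 0.0]
wrist_force: [-0.2, -0.1, 0.4]
opening: 0.614
grasp_force: 0.0
```

Emit:
arm_command:
  dp:
    - [0,0,0]
    - [0,0,0]
  turn:
    - [0,0,0]
    - [0,0,0]
  jaw: [0.6,0.6]

```text
time_s: 3.7
eef_pos: [0.6349, 0.2962, 0.1425]
eef_rot: [0.0, 0.994, 0.112, 0.0]
wrist_force: [-0.9, 0.5, 1.2]
opening: 0.597
grasp_force: 0.0
```

```bash
cat >> h.py <<'E'
def shot(name):
    import pickle
    o=get_obs(); im=camera("wrist"); cv2.imwrite(f"pics/{name}.png",im); pickle.dump(o,open(f"pics/{name}.pkl","wb"))
def go(x,y,z,deg,o=None):
    "units for a move to TCP (mm) with tool x at world angle deg"
    o=o or get_obs(); q=o["eef_rot"]; R=Ro.from_quat([q[1],q[2],q[3],q[0]])
    T=Ro.from_euler("z",deg,degrees=True)*Ro.from_quat([1,0,0,0])
    print("go dp",(R.inv().apply(np.array([x,y,z])/1e3-o["eef_pos"])/.25).round(3),"turn",((R.inv()*T).as_rotvec(degrees=True)/30).round(3))
E
python3 - <<'E'
from m import *
shot("s1")
run("s1",(0,0,640,480),.013,"short",140)
E
```

```text
short ctr [779.1 253. ] ang -90.01 LW 281.1 52.5 px [206   0] [639 116]
   s -133 lat -26.2 -24.0
   s -20 lat -26.1 1.7
   s 0 lat -26.0 6.9
   s 8 lat -26.0 9.1
   s 30 lat -26.0 15.0
   s 46 lat -26.1 19.6
   s 129 lat -26.2 -1.9
```

View pics/s1.png

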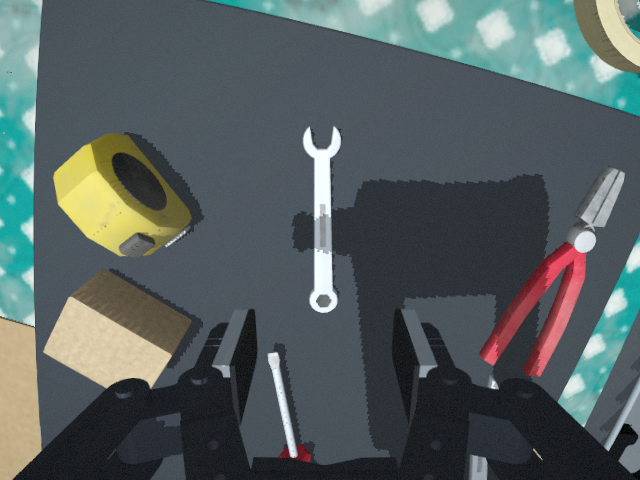

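The close view shows the steel short spanner at (322,218), midway between the fingers, with the pliers visible at the right.

```bash
python3 - <<'E'
from m import *
run("s1",(285,115,365,320),.013,"short",135)
o=pickle.load(open("pics/s1.pkl","rb")); C=cam("wrist",o); print(proj([o["eef_pos"]],C), (-C[2].T@C[3]).round(3))
run("s1",(465,150,640,390),.014,"pliers",150)
E
```

```text
short ctr [633.2 297.2] ang -167.11 LW 129.9 23.3 px [303 126] [340 312]
   s -57 lat -11.6 11.6
   s -20 lat -5.0 5.5
   s 0 lat -4.4 5.6
   s 8 lat -5.2 6.3
   s 30 lat -5.3 7.1
   s 46 lat -6.9 8.7
   s 53 lat -9.1 10.8
[[323.3317187  323.49898359]] [0.717 0.315 0.285]
pliers ctr [634.3 123.6] ang 174.64 LW 164.8 56.4 px [480 169] [624 375]
   s -74 lat -3.5 10.5
   s -20 lat -12.1 12.9
   s 0 lat -19.6 20.5
   s 8 lat -20.9 21.7
   s 30 lat -21.9 25.0
   s 46 lat -24.9 26.5
   s 70 lat -27.9 28.0
```

Emit:
arm_command:
  dp:
    - [0,0,0.2]
    - [0,0,0.35]
    - [0,0,0.46]
    - [0,0,0.53]
    - [0,0,0.53]
  turn:
    - [0,0,0]
    - [0,0,0]
    - [0,0,0]
    - [0,0,0]
    - [0,0,0]
  jaw: [0.6,0.5,0.5,0.5,0.5]

```text
time_s: 4.38
eef_pos: [0.6342, 0.2974, 0.0091]
eef_rot: [0.0, 0.994, 0.113, -0.0]
wrist_force: [-0.8, -1.0, -0.3]
opening: 0.5
grasp_force: 0.0
```

Emit:
arm_command:
  dp:
    - [0,0,0]
    - [0,0,0]
  turn:
    - [0,0,0]
    - [0,0,0]
  jaw: [0.5,0.5]

```text
time_s: 4.62
eef_pos: [0.6354, 0.2983, 0.0107]
eef_rot: [-0.0, 0.994, 0.113, 0.001]
wrist_force: [-0.2, 0.3, -0.2]
opening: 0.5
grasp_force: 0.0
```

Emit:
arm_command:
  dp:
    - [0,0,0.008]
    - [0,0,0.008]
    - [0,0,0.008]
    - [0,0,0.008]
    - [0,0,0.008]
  turn:
    - [0,0,0]
    - [0,0,0]
    - [0,0,0]
    - [0,0,0]
    - [0,0,0]
  jaw: [0.4,0.2,0,0,0]

```text
time_s: 5.25
eef_pos: [0.6342, 0.2981, 0.0071]
eef_rot: [-0.0, 0.994, 0.113, 0.0]
wrist_force: [-0.7, -0.1, 2.1]
opening: 0.114
grasp_force: 59.5
```

Emit:
arm_command:
  dp:
    - [0,0,0]
    - [0,0,0]
  turn:
    - [0,0,0]
    - [0,0,0]
  jaw: [0,0]

```text
time_s: 5.5
eef_pos: [0.6342, 0.298, 0.007]
eef_rot: [-0.0, 0.994, 0.113, 0.0]
wrist_force: [-0.9, 1.0, 3.2]
opening: 0.115
grasp_force: 59.6
```

Emit:
arm_command:
  dp:
    - [0,0,-0.15]
    - [0,0,-0.38]
    - [-0.1,0.22,-0.4]
    - [-0.2,0.44,-0.4]
    - [-0.3,0.66,-0.4]
  turn:
    - [0,0,0]
    - [0,0,0]
    - [0,0,0]
    - [0,0,0]
    - [0,0,0]
  jaw: [0,0,0,0,0]

```text
time_s: 6.12
eef_pos: [0.5972, 0.1186, 0.1063]
eef_rot: [0.0, 0.994, 0.114, -0.0]
wrist_force: [1.4, -0.5, -1.9]
opening: 0.11
grasp_force: 59.1
```

Emit:
arm_command:
  dp:
    - [-0.09,0.2,0]
    - [-0.18,0.41,0]
    - [-0.27,0.62,0]
    - [-0.35,0.79,0]
    - [-0.38,0.85,0]
  turn:
    - [0,0,0.06]
    - [0,0,0.12]
    - [0,0,0.18]
    - [0,0,0.24]
    - [0,0,0.31]
  jaw: [0,0,0,0,0]

```text
time_s: 6.75
eef_pos: [0.5525, -0.1107, 0.1063]
eef_rot: [0.0, 1.0, 0.03, -0.0]
wrist_force: [0.5, 0.5, -1.7]
opening: 0.111
grasp_force: 59.1
```

Emit:
arm_command:
  dp:
    - [0,0,0]
    - [0,0,0]
    - [0,0,0]
  turn:
    - [0,0,0]
    - [0,0,0]
    - [0,0,0]
  jaw: [0,0,0]

```text
time_s: 7.12
eef_pos: [0.5536, -0.1066, 0.1067]
eef_rot: [-0.0, 0.999, 0.033, -0.0]
wrist_force: [-0.1, 0.6, -2.1]
opening: 0.115
grasp_force: 59.1
```

```bash
python3 - <<'E'
from h import *
shot("s2"); go(553.5,-107.8,12,3.7)
E
```

```text
go dp [-0.001  0.004  0.379] turn [-0.     0.     0.004]
```

View pics/s2.png

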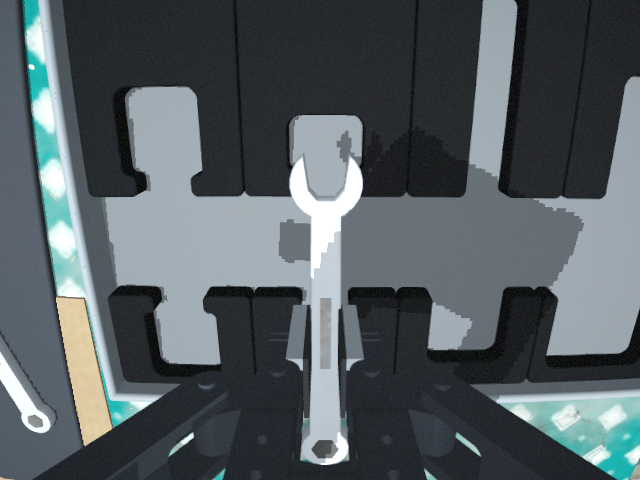

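The spanner hangs straight over the short cut-out (jaw at (325,185), axis column 325). I'll lower it and release.

Emit:
arm_command:
  dp:
    - [0,0.004,0.15]
    - [0,0.004,0.26]
    - [0,0.004,0.34]
    - [0,0.004,0.37]
    - [0,0.004,0.38]
  turn:
    - [0,0,0]
    - [0,0,0]
    - [0,0,0]
    - [0,0,0]
    - [0,0,0]
  jaw: [0,0,0,0,0]

```text
time_s: 7.8
eef_pos: [0.5539, -0.1091, 0.0119]
eef_rot: [0.0, 0.999, 0.033, 0.0]
wrist_force: [0.3, 0.5, -1.2]
opening: 0.113
grasp_force: 59.1
```

Emit:
arm_command:
  dp:
    - [0,0,0]
    - [0,0,0]
  turn:
    - [0,0,0]
    - [0,0,0]
  jaw: [0,0]

```text
time_s: 8.05
eef_pos: [0.5542, -0.1094, 0.0127]
eef_rot: [0.0, 0.999, 0.032, 0.001]
wrist_force: [-0.1, -0.2, -1.9]
opening: 0.117
grasp_force: 59.1
```

Emit:
arm_command:
  dp:
    - [0,0,0.004]
    - [0,0,0.004]
    - [0,0,0.004]
    - [0,0,-0.2]
    - [0,0,-0.44]
  turn:
    - [0,0,0]
    - [0,0,0]
    - [0,0,0]
    - [0,0,0]
    - [0,0,0]
  jaw: [0,0.35,0.35,0.35,0.35]

```text
time_s: 8.68
eef_pos: [0.5524, -0.1087, 0.1218]
eef_rot: [-0.001, 0.999, 0.032, -0.002]
wrist_force: [1.1, -0.7, 0.2]
opening: 0.356
grasp_force: 0.0
```

Emit:
arm_command:
  dp:
    - [-0.05,-0.15,-0.1]
    - [-0.12,-0.38,-0.1]
    - [-0.19,-0.6,-0.1]
    - [-0.26,-0.8,-0.1]
    - [-0.31,-0.95,-0.1]
  turn:
    - [0,0,-0.1]
    - [0,0,-0.2]
    - [0,0,-0.3]
    - [0,0,-0.4]
    - [0,0,-0.51]
  jaw: [0.5,0.5,0.5,0.5,0.5]

```text
time_s: 9.3
eef_pos: [0.4598, 0.1247, 0.1471]
eef_rot: [-0.0, 0.986, 0.167, 0.0]
wrist_force: [0.9, -0.3, 0.4]
opening: 0.502
grasp_force: 0.0
```

Emit:
arm_command:
  dp:
    - [0,0,0]
    - [0,0,0]
  turn:
    - [0,0,0]
    - [0,0,0]
  jaw: [0.5,0.5]

```text
time_s: 9.55
eef_pos: [0.4613, 0.1225, 0.1471]
eef_rot: [0.0, 0.986, 0.165, 0.0]
wrist_force: [-0.6, -0.6, 0.2]
opening: 0.497
grasp_force: 0.0
```

```bash
python3 - <<'E'
from m import *
shot("l1"); print(get_obs()["eef_pos"])
run("l1",(270,90,380,370),.014,"long",135)
im=camera("top"); cv2.imwrite("pics/t1.png",im)
cv2.imwrite("pics/t1c.png",np.hstack([cv2.resize(im[145:270,310:485],None,fx=3,fy=3)[:360,:], cv2.resize(cv2.imread("pics/l1.png"),(480,360))[:,200:440]])[:, :800])
E
```

```text
[0.46143698 0.12212389 0.14702502]
long ctr [462.9 121.2] ang -160.17 LW 159.2 27.6 px [303  97] [347 324]
   s -72 lat -13.7 13.8
   s -20 lat -6.0 7.2
   s 0 lat -5.7 7.2
   s 8 lat -5.9 7.1
   s 30 lat -6.3 8.4
   s 46 lat -6.6 8.3
   s 68 lat -10.6 12.7
```

View pics/t1c.png

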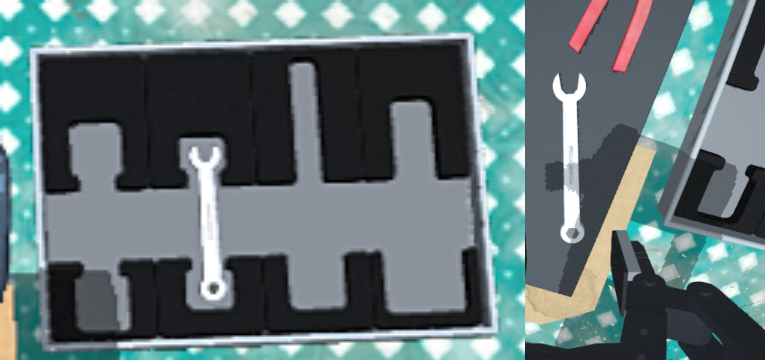

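The top view shows the short spanner seated and centred in the short cut-out. The long spanner is straight under the gripper.

Emit:
arm_command:
  dp:
    - [0.004,0.008,0.2]
    - [0.004,0.008,0.36]
    - [0.004,0.008,0.48]
    - [0.004,0.008,0.54]
    - [0.004,0.008,0.555]
  turn:
    - [0,0,-0.04]
    - [0,0,-0.04]
    - [0,0,-0.04]
    - [0,0,-0.04]
    - [0,0,-0.04]
  jaw: [0.5,0.5,0.5,0.5,0.5]

```text
time_s: 10.28
eef_pos: [0.4624, 0.1206, 0.0075]
eef_rot: [-0.0, 0.985, 0.175, -0.001]
wrist_force: [0.3, 0.5, -0.2]
opening: 0.497
grasp_force: 0.0
```

Emit:
arm_command:
  dp:
    - [0,0,0]
    - [0,0,0]
    - [0,0,0]
    - [0,0,0]
    - [0,0,0]
  turn:
    - [0,0,0]
    - [0,0,0]
    - [0,0,0]
    - [0,0,0]
    - [0,0,0]
  jaw: [0.4,0.2,0,0,0]

```text
time_s: 10.9
eef_pos: [0.4635, 0.1213, 0.0094]
eef_rot: [0.0, 0.984, 0.176, 0.001]
wrist_force: [-0.6, -0.8, 6.2]
opening: 0.126
grasp_force: 59.1
```

Emit:
arm_command:
  dp:
    - [0,0,0]
  turn:
    - [0,0,0]
  jaw: [0]

```text
time_s: 11.02
eef_pos: [0.4635, 0.1213, 0.0094]
eef_rot: [0.0, 0.984, 0.176, 0.001]
wrist_force: [-1.2, -0.8, 7.1]
opening: 0.129
grasp_force: 59.0
```

Emit:
arm_command:
  dp:
    - [0,0,-0.15]
    - [0,0,-0.38]
    - [0.03,0.15,-0.4]
    - [0.06,0.32,-0.4]
    - [0.09,0.5,-0.4]
  turn:
    - [0,0,0]
    - [0,0,0]
    - [0,0,0.12]
    - [0,0,0.25]
    - [0,0,0.4]
  jaw: [0,0,0,0,0]

```text
time_s: 11.65
eef_pos: [0.5274, 0.011, 0.1089]
eef_rot: [0.0, 0.997, 0.071, 0.001]
wrist_force: [0.9, -0.2, -1.0]
opening: 0.126
grasp_force: 59.2
```

```bash
python3 -c "
from h import *
print(get_obs()['eef_pos']);go(547.5,-20,107,3.7)"
```

```text
[0.52743178 0.0109652  0.10890185]
go dp [0.062 0.134 0.008] turn [ 0.001 -0.003  0.147]
```

Emit:
arm_command:
  dp:
    - [0.04,0.09,0]
    - [0.062,0.134,0]
    - [0.062,0.134,0]
    - [0.062,0.134,0]
    - [0.062,0.134,0]
  turn:
    - [0,0,0.1]
    - [0,0,0.147]
    - [0,0,0.147]
    - [0,0,0.147]
    - [0,0,0.147]
  jaw: [0,0,0,0,0]

```text
time_s: 12.28
eef_pos: [0.5463, -0.0181, 0.1079]
eef_rot: [-0.0, 0.999, 0.034, -0.0]
wrist_force: [-0.2, 0.3, -2.0]
opening: 0.127
grasp_force: 59.2
```

```bash
python3 -c "
from h import *
print(get_obs()['eef_pos']);go(547.5,-20,13,3.7); shot('l2')"
```

```text
[ 0.54627075 -0.01811358  0.10792684]
go dp [0.005 0.008 0.38 ] turn [-0.001  0.001  0.006]
```

View pics/l2.png

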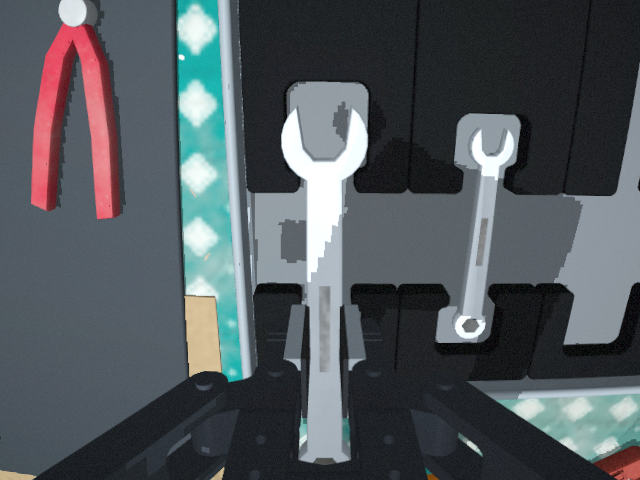

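The long spanner is aligned over its cut-out (axis column 325), and the short one at (480,235) lies seated.

Emit:
arm_command:
  dp:
    - [0.005,0.008,0.15]
    - [0.005,0.008,0.26]
    - [0.005,0.008,0.34]
    - [0.005,0.008,0.37]
    - [0.005,0.008,0.38]
  turn:
    - [0,0,0]
    - [0,0,0]
    - [0,0,0]
    - [0,0,0]
    - [0,0,0]
  jaw: [0,0,0,0,0]

```text
time_s: 12.95
eef_pos: [0.5476, -0.0206, 0.0133]
eef_rot: [-0.0, 0.999, 0.033, -0.001]
wrist_force: [-9.2, 1.4, 15.2]
opening: 0.127
grasp_force: 61.1
```

Emit:
arm_command:
  dp:
    - [0,0,0]
    - [0,0,0]
  turn:
    - [0,0,0]
    - [0,0,0]
  jaw: [0,0]

```text
time_s: 13.2
eef_pos: [0.549, -0.0213, 0.0139]
eef_rot: [0.0, 0.999, 0.033, 0.001]
wrist_force: [-0.0, -0.3, -1.6]
opening: 0.124
grasp_force: 59.2
```

Emit:
arm_command:
  dp:
    - [0,0,0.004]
    - [0,0,0.004]
    - [0,0,0.004]
    - [0,0,-0.2]
    - [0,0,-0.44]
  turn:
    - [0,0,0]
    - [0,0,0]
    - [0,0,0]
    - [0,0,0]
    - [0,0,0]
  jaw: [0,0.35,0.35,0.35,0.35]

```text
time_s: 13.82
eef_pos: [0.547, -0.0209, 0.1229]
eef_rot: [-0.001, 0.999, 0.033, -0.002]
wrist_force: [0.2, -0.4, 0.9]
opening: 0.348
grasp_force: 0.0
```

Emit:
arm_command:
  dp:
    - [0.08,-0.12,-0.1]
    - [0.18,-0.28,-0.1]
    - [0.28,-0.45,-0.1]
    - [0.35,-0.55,-0.1]
    - [0.355,-0.56,-0.1]
  turn:
    - [0,0,0.1]
    - [0,0,0.2]
    - [0,0,0.3]
    - [0,0,0.3]
    - [0,0,0.3]
  jaw: [0.5,0.6,0.75,0.75,0.75]

```text
time_s: 14.45
eef_pos: [0.6279, 0.1263, 0.1478]
eef_rot: [-0.0, 0.999, -0.044, 0.0]
wrist_force: [-0.7, -0.4, 0.9]
opening: 0.747
grasp_force: 0.0
```

Emit:
arm_command:
  dp:
    - [0,0,0]
    - [0,0,0]
  turn:
    - [0,0,0]
    - [0,0,0]
  jaw: [0.75,0.75]

```text
time_s: 14.7
eef_pos: [0.6271, 0.1234, 0.1479]
eef_rot: [0.0, 0.999, -0.046, -0.0]
wrist_force: [-0.3, 0.2, 0.7]
opening: 0.751
grasp_force: 0.0
```

```bash
python3 - <<'E'
from m import *
shot("p1"); print(get_obs()["eef_pos"])
run("p1",(255,60,400,345),.014,"pliers",150)
im=camera("top"); cv2.imwrite("pics/t2.png",im)
cv2.imwrite("pics/t2c.png",np.hstack([cv2.resize(im[145:270,310:485],None,fx=2.88,fy=2.88)[:360], cv2.resize(cv2.imread("pics/p1.png"),(480,360))[:,180:460]]))
E
```

```text
[0.6271455  0.12340253 0.14800189]
pliers ctr [634.2 121.4] ang 173.3 LW 165.1 50.7 px [288  82] [357 320]
   s -75 lat -8.9 5.4
   s -20 lat -11.2 8.6
   s 0 lat -17.7 16.0
   s 8 lat -19.0 17.7
   s 30 lat -23.0 21.5
   s 46 lat -23.8 23.0
   s 71 lat -25.3 25.0
```

View pics/t2c.png

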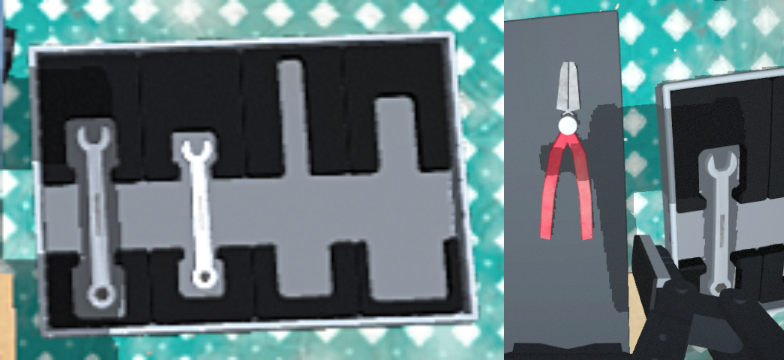

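Both spanners are seated. The pliers at about (568,150) in the composite are centred under the gripper, jaws away from the robot.

Emit:
arm_command:
  dp:
    - [0,0,0.2]
    - [0,0,0.36]
    - [0,0,0.48]
    - [0,0,0.55]
    - [0,0,0.568]
  turn:
    - [0,0,0.025]
    - [0,0,0.025]
    - [0,0,0.025]
    - [0,0,0.025]
    - [0,0,0.025]
  jaw: [0.75,0.75,0.75,0.75,0.75]

```text
time_s: 15.42
eef_pos: [0.627, 0.124, 0.0052]
eef_rot: [0.0, 0.999, -0.052, -0.001]
wrist_force: [0.6, 0.5, -0.2]
opening: 0.749
grasp_force: 0.0
```

Emit:
arm_command:
  dp:
    - [0,0,0]
    - [0,0,0]
    - [0,0,0]
    - [0,0,0]
    - [0,0,0]
  turn:
    - [0,0,0]
    - [0,0,0]
    - [0,0,0]
    - [0,0,0]
    - [0,0,0]
  jaw: [0.6,0.5,0.3,0.2,0.2]

```text
time_s: 16.05
eef_pos: [0.6286, 0.1243, 0.0082]
eef_rot: [0.0, 0.999, -0.052, 0.001]
wrist_force: [-2.8, -0.8, 6.7]
opening: 0.421
grasp_force: 58.1
```

Emit:
arm_command:
  dp:
    - [0,0,0]
    - [0,0,0]
  turn:
    - [0,0,0]
    - [0,0,0]
  jaw: [0,0]

```text
time_s: 16.3
eef_pos: [0.6287, 0.1243, 0.0082]
eef_rot: [0.0, 0.999, -0.052, 0.001]
wrist_force: [-2.2, -0.9, 7.1]
opening: 0.423
grasp_force: 58.1
```

Emit:
arm_command:
  dp:
    - [0,0,-0.15]
    - [0,0,-0.38]
    - [-0.01,0.22,-0.42]
    - [-0.02,0.45,-0.42]
    - [-0.03,0.68,-0.42]
  turn:
    - [0,0,0]
    - [0,0,0]
    - [0,0,0]
    - [0,0,0]
    - [0,0,0]
  jaw: [0,0,0,0,0]

```text
time_s: 16.92
eef_pos: [0.6022, -0.0452, 0.112]
eef_rot: [0.0, 0.999, -0.051, 0.001]
wrist_force: [-0.5, -0.7, -3.4]
opening: 0.418
grasp_force: 59.9
```

Emit:
arm_command:
  dp:
    - [-0.01,0.23,0]
    - [-0.02,0.46,0]
    - [-0.03,0.69,0]
    - [-0.04,0.88,0]
    - [-0.05,0.96,0]
  turn:
    - [0,0,-0.07]
    - [0,0,-0.14]
    - [0,0,-0.21]
    - [0,0,-0.28]
    - [0,0,-0.32]
  jaw: [0,0,0,0,0]

```text
time_s: 17.55
eef_pos: [0.5644, -0.2844, 0.1116]
eef_rot: [0.001, 1.0, 0.031, 0.0]
wrist_force: [0.2, -0.1, -3.2]
opening: 0.424
grasp_force: 59.9
```

Emit:
arm_command:
  dp:
    - [0,0,0]
    - [0,0,0]
    - [0,0,0]
  turn:
    - [0,0,0]
    - [0,0,0]
    - [0,0,0]
  jaw: [0,0,0]

```text
time_s: 17.92
eef_pos: [0.5654, -0.2798, 0.111]
eef_rot: [-0.0, 0.999, 0.033, -0.0]
wrist_force: [-0.6, 0.1, -2.7]
opening: 0.422
grasp_force: 59.9
```

```bash
python3 - <<'E'
from h import *
shot("p2"); print(get_obs()["eef_pos"]); go(565.5,-282.8,12.5,3.7)
E
```

```text
[ 0.56540386 -0.27992385  0.11106232]
go dp [-0.     0.012  0.394] turn [-0.001  0.     0.001]
```

View pics/p2.png

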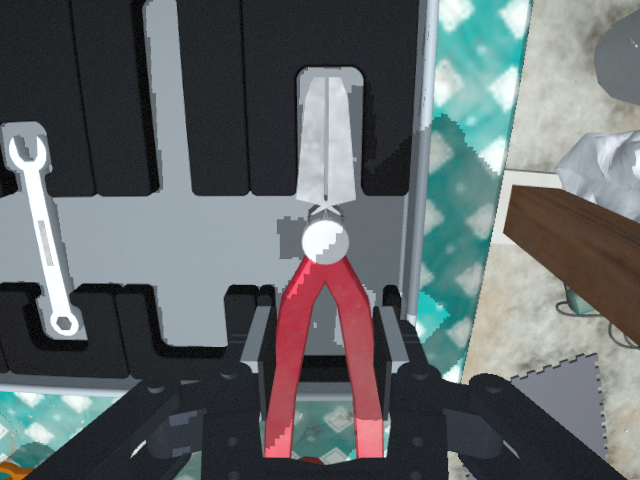

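The pliers are aligned over their cut-out (axis column 326, jaws at (326,130)). I'll lower them and open only slightly, since the rim is at the right.

Emit:
arm_command:
  dp:
    - [0,0.01,0.15]
    - [0,0.012,0.26]
    - [0,0.012,0.34]
    - [0,0.012,0.375]
    - [0,0.012,0.39]
  turn:
    - [0,0,0]
    - [0,0,0]
    - [0,0,0]
    - [0,0,0]
    - [0,0,0]
  jaw: [0,0,0,0,0]

```text
time_s: 18.6
eef_pos: [0.5656, -0.2842, 0.0136]
eef_rot: [0.0, 0.999, 0.032, 0.0]
wrist_force: [0.6, -0.7, -3.4]
opening: 0.418
grasp_force: 59.9
```

Emit:
arm_command:
  dp:
    - [0,0,0]
    - [0,0,0]
  turn:
    - [0,0,0]
    - [0,0,0]
  jaw: [0,0]

```text
time_s: 18.85
eef_pos: [0.5659, -0.2848, 0.0146]
eef_rot: [0.001, 0.999, 0.032, 0.001]
wrist_force: [0.1, 0.2, -2.7]
opening: 0.419
grasp_force: 59.9
```

Emit:
arm_command:
  dp:
    - [0,0,0.007]
    - [0,0,0.007]
    - [0,0,0.007]
    - [0,0,-0.2]
    - [0,0,-0.44]
  turn:
    - [0,0,0]
    - [0,0,0]
    - [0,0,0]
    - [0,0,0]
    - [0,0,0]
  jaw: [0,0.55,0.55,0.55,0.55]

```text
time_s: 19.48
eef_pos: [0.5644, -0.2837, 0.1235]
eef_rot: [-0.001, 0.999, 0.032, -0.001]
wrist_force: [0.1, -0.9, 0.2]
opening: 0.547
grasp_force: 0.0
```

Emit:
arm_command:
  dp:
    - [-0.04,-0.15,-0.1]
    - [-0.08,-0.35,-0.15]
    - [-0.12,-0.55,-0.15]
    - [-0.16,-0.75,-0.15]
    - [-0.2,-0.95,-0.15]
  turn:
    - [0,0,0]
    - [0,0,0]
    - [0,0,0]
    - [0,0,0]
    - [0,0,0]
  jaw: [0.75,0.75,0.75,0.75,0.75]

```text
time_s: 20.1
eef_pos: [0.5, -0.0491, 0.1616]
eef_rot: [0.0, 0.999, 0.032, 0.001]
wrist_force: [0.4, 0.1, -0.1]
opening: 0.752
grasp_force: 0.0
```

Emit:
arm_command:
  dp:
    - [-0.04,-0.2,0]
    - [-0.08,-0.4,0]
    - [-0.12,-0.6,0]
    - [-0.16,-0.8,0]
    - [-0.2,-0.95,0]
  turn:
    - [0,0,0]
    - [0,0,0]
    - [0,0,0]
    - [0,0,0]
    - [0,0,0]
  jaw: [0.75,0.75,0.75,0.75,0.75]

```text
time_s: 20.72
eef_pos: [0.4348, 0.1853, 0.1616]
eef_rot: [-0.0, 0.999, 0.032, 0.001]
wrist_force: [1.1, -0.3, 0.0]
opening: 0.751
grasp_force: 0.0
```

Emit:
arm_command:
  dp:
    - [-0.03,-0.15,0]
    - [-0.06,-0.28,0]
    - [-0.075,-0.34,0]
    - [-0.075,-0.34,0]
    - [-0.075,-0.34,0]
  turn:
    - [0,0,-0.2]
    - [0,0,-0.4]
    - [0,0,-0.54]
    - [0,0,-0.54]
    - [0,0,-0.54]
  jaw: [0.75,0.75,0.75,0.75,0.75]

```text
time_s: 21.35
eef_pos: [0.4114, 0.2666, 0.1612]
eef_rot: [0.0, 0.985, 0.172, 0.0]
wrist_force: [-0.1, 0.6, -0.1]
opening: 0.749
grasp_force: 0.0
```

```bash
python3 - <<'E'
from m import *
shot("d1"); print(get_obs()["eef_pos"])
run("d1",(265,20,390,470),.0195,"driver",150)
im=camera("top"); cv2.imwrite("pics/t3.png",im)
cv2.imwrite("pics/t3c.png",np.hstack([cv2.resize(im[145:270,310:485],None,fx=2.88,fy=2.88)[:360], cv2.resize(cv2.imread("pics/d1.png"),(480,360))[:,180:460]]))
E
```

```text
[0.41151377 0.26644593 0.16120526]
driver ctr [271.5 212.6] ang -163.32 LW 147.7 103.8 px [265 312] [389 460]
   s -66 lat -51.9 -14.5
   s -20 lat -51.7 48.1
   s 0 lat -51.7 50.3
   s 8 lat -51.7 51.3
   s 30 lat -51.8 31.3
   s 46 lat -51.8 -17.3
   s 62 lat -51.9 -17.6
```

View pics/t3c.png

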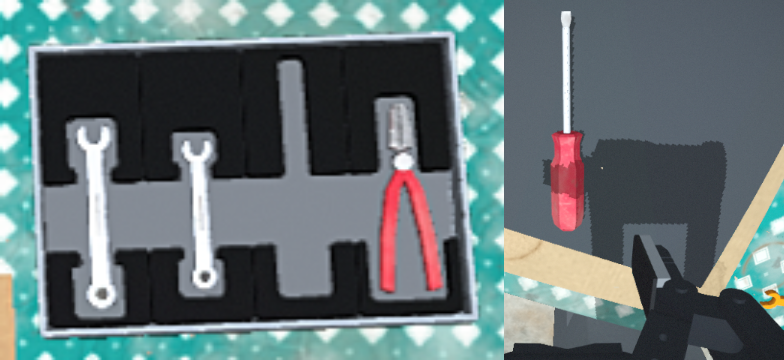

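The pliers are seated. In d1 the driver spans (328,14) to (325,309), axis column ~326.

```bash
python3 - <<'E'
from m import *
run("d1",(285,3,370,312),.0195,"driver",150)
E
```

```text
driver ctr [439.9 276.6] ang -160.09 LW 198.5 31.2 px [302  15] [346 307]
   s -91 lat -4.7 3.3
   s -20 lat -3.3 2.0
   s 0 lat -13.5 13.4
   s 8 lat -13.6 12.8
   s 30 lat -15.5 15.1
   s 46 lat -15.1 15.3
   s 87 lat -14.3 14.4
```

Emit:
arm_command:
  dp:
    - [0,0,0.2]
    - [0,0,0.38]
    - [0,0,0.5]
    - [0,0,0.58]
    - [0,0,0.605]
  turn:
    - [0,0,0]
    - [0,0,0]
    - [0,0,0]
    - [0,0,0]
    - [0,0,0]
  jaw: [0.75,0.75,0.75,0.75,0.75]

```text
time_s: 22.08
eef_pos: [0.4105, 0.2661, 0.0086]
eef_rot: [0.0, 0.985, 0.172, -0.001]
wrist_force: [0.8, -0.7, 0.9]
opening: 0.749
grasp_force: 0.0
```

Emit:
arm_command:
  dp:
    - [0,0,0]
    - [0,0,0]
    - [0,0,0]
    - [0,0,0]
    - [0,0,0]
  turn:
    - [0,0,0]
    - [0,0,0]
    - [0,0,0]
    - [0,0,0]
    - [0,0,0]
  jaw: [0.6,0.5,0.3,0.2,0.2]

```text
time_s: 22.7
eef_pos: [0.4121, 0.2673, 0.0112]
eef_rot: [0.0, 0.985, 0.172, 0.001]
wrist_force: [-2.2, -1.2, 6.5]
opening: 0.314
grasp_force: 58.5
```

Emit:
arm_command:
  dp:
    - [0,0,0]
    - [0,0,0]
  turn:
    - [0,0,0]
    - [0,0,0]
  jaw: [0,0]

```text
time_s: 22.95
eef_pos: [0.4121, 0.2673, 0.0112]
eef_rot: [0.0, 0.985, 0.173, 0.001]
wrist_force: [-1.3, -1.4, 7.2]
opening: 0.32
grasp_force: 58.5
```

Emit:
arm_command:
  dp:
    - [0,0,-0.15]
    - [0,0,-0.38]
    - [-0.01,0.2,-0.44]
    - [-0.02,0.42,-0.44]
    - [-0.03,0.64,-0.44]
  turn:
    - [0,0,0]
    - [0,0,0]
    - [0,0,0]
    - [0,0,0]
    - [0,0,0]
  jaw: [0,0,0,0,0]

```text
time_s: 23.58
eef_pos: [0.4591, 0.1128, 0.1209]
eef_rot: [0.0, 0.985, 0.173, 0.001]
wrist_force: [0.7, 0.1, -1.4]
opening: 0.315
grasp_force: 59.7
```

Emit:
arm_command:
  dp:
    - [-0.01,0.2,0]
    - [-0.02,0.4,0]
    - [-0.02,0.6,0]
    - [-0.03,0.8,0]
    - [-0.03,0.95,0]
  turn:
    - [0,0,0]
    - [0,0,0]
    - [0,0,0]
    - [0,0,0]
    - [0,0,0]
  jaw: [0,0,0,0,0]

```text
time_s: 24.2
eef_pos: [0.5325, -0.114, 0.1203]
eef_rot: [0.0, 0.985, 0.172, 0.0]
wrist_force: [0.7, -0.3, -1.1]
opening: 0.322
grasp_force: 59.7
```

Emit:
arm_command:
  dp:
    - [-0.01,0.15,0]
    - [-0.02,0.28,0]
    - [-0.02,0.35,0]
    - [-0.02,0.35,0]
    - [-0.02,0.35,0]
  turn:
    - [0,0,0.15]
    - [0,0,0.3]
    - [0,0,0.45]
    - [0,0,0.53]
    - [0,0,0.53]
  jaw: [0,0,0,0,0]

```text
time_s: 24.82
eef_pos: [0.5569, -0.1961, 0.1199]
eef_rot: [-0.0, 0.999, 0.034, 0.0]
wrist_force: [0.0, 0.8, -1.5]
opening: 0.316
grasp_force: 59.7
```

Emit:
arm_command:
  dp:
    - [0,0,0]
    - [0,0,0]
  turn:
    - [0,0,0]
    - [0,0,0]
  jaw: [0,0]

```text
time_s: 25.08
eef_pos: [0.557, -0.1956, 0.1199]
eef_rot: [0.0, 0.999, 0.035, 0.0]
wrist_force: [-0.1, -0.7, -0.6]
opening: 0.312
grasp_force: 59.7
```

```bash
python3 - <<'E'
from h import *
shot("d2"); print(get_obs()["eef_pos"]); go(558,-195.3,15,3.7)
E
```

```text
[ 0.55701239 -0.19563344  0.11990373]
go dp [ 0.004 -0.001  0.42 ] turn [ 0.   -0.    0.01]
```

View pics/d2.png

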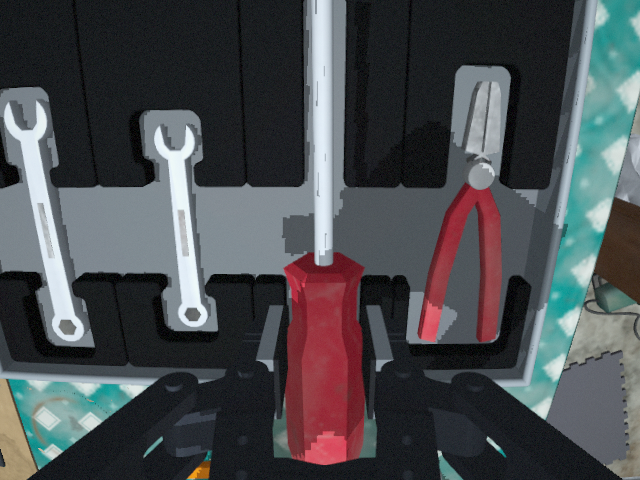

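All three other tools are seated, and the driver blade (column 322) is over its slot. I'll lower it.

Emit:
arm_command:
  dp:
    - [0.004,0,0.15]
    - [0.004,0,0.28]
    - [0.004,0,0.36]
    - [0.004,0,0.4]
    - [0.004,0,0.416]
  turn:
    - [0,0,0.01]
    - [0,0,0.01]
    - [0,0,0.01]
    - [0,0,0.01]
    - [0,0,0.01]
  jaw: [0,0,0,0,0]

```text
time_s: 25.75
eef_pos: [0.5583, -0.196, 0.0159]
eef_rot: [0.0, 0.999, 0.032, 0.0]
wrist_force: [0.2, 0.0, -0.5]
opening: 0.314
grasp_force: 59.7
```

Emit:
arm_command:
  dp:
    - [0,0,0]
    - [0,0,0]
  turn:
    - [0,0,0]
    - [0,0,0]
  jaw: [0,0]

```text
time_s: 26.0
eef_pos: [0.5587, -0.1963, 0.0168]
eef_rot: [0.0, 0.999, 0.032, 0.001]
wrist_force: [-0.5, -0.6, -1.6]
opening: 0.313
grasp_force: 59.7
```

Emit:
arm_command:
  dp:
    - [0,0,0.006]
    - [0,0,0.006]
    - [0,0,0.006]
    - [0,0,-0.1]
    - [0,0,-0.3]
  turn:
    - [0,0,0]
    - [0,0,0]
    - [0,0,0]
    - [0,0,0]
    - [0,0,0]
  jaw: [0.1,0.46,0.46,0.46,0.46]

```text
time_s: 26.62
eef_pos: [0.5561, -0.1949, 0.0894]
eef_rot: [-0.001, 0.999, 0.032, -0.002]
wrist_force: [0.3, -0.3, 0.6]
opening: 0.461
grasp_force: 0.0
```

Emit:
arm_command:
  dp:
    - [-0.05,0,-0.2]
    - [-0.1,0,-0.45]
    - [-0.1,0,-0.65]
    - [-0.1,0,-0.7]
    - [-0.1,0,-0.7]
  turn:
    - [0,0,0]
    - [0,0,0]
    - [0,0,0]
    - [0,0,0]
    - [0,0,0]
  jaw: [0.46,0.46,0.46,0.46,0.46]

```text
time_s: 27.25
eef_pos: [0.5333, -0.1976, 0.2664]
eef_rot: [0.0, 0.999, 0.032, 0.001]
wrist_force: [0.6, 0.4, -1.5]
opening: 0.46
grasp_force: 0.0
```

```bash
python3 - <<'E'
from h import *
shot("f")
E
```

```text
(no output)
```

View pics/f.png

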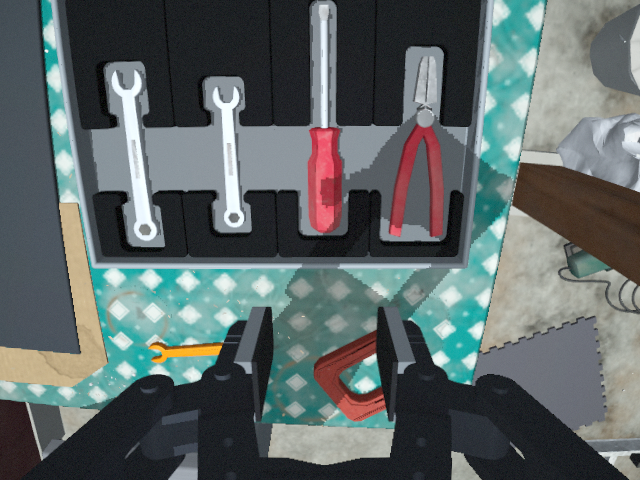

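All four tools lie in their cut-outs. I'll check numerically that the driver's tip and end clear the foam.

```bash
python3 - <<'E'
from m import *
im=camera("top"); C=cam("top"); g=im.max(2)
e=np.array([-.998,-.0645]); s=np.array([588,-193.4])
def rowpix(y,z): return proj([[*( (s+e*y)/1e3),z]],C)[0]
print("expect tip",rowpix(-97.5,.0235),"end",rowpix(97.5,.0235),"cut",rowpix(-105.5,.010),rowpix(105.5,.010))
c=int(round(rowpix(-90,.0235)[0]))
for r in range(160,175): print(r,g[r,c-4:c+5])
run("f",(300,1,345,240),.0235,"driver",175)
E
```

```text
expect tip [411.87613308 167.54617941] end [417.3010434  245.05445436] cut [410.5051076  166.05486996] [416.28232225 249.01305207]
160 [69 62 59 59 51 64 77 76 75]
161 [53 53 55 56 46 39 36 36 36]
162 [27 26 26 26 27 28 28 28 26]
163 [33 36 35 37 37 36 32 34 34]
164 [ 3  0  0  0  0  0 20 31 34]
165 [19 11 23 28 32 18  0 24 38]
166 [155 198 238 255 246 169  55   3  26]
167 [176 158 237 255 248 211 122   0  24]
168 [171 131 211 242 233 204 122  20  21]
169 [174 107 207 248 237 207 133  57  20]
170 [173 114 110 217 230 188 133  54  14]
171 [172 164 144 255 255 170 130  53  12]
172 [172 165 169 255 255 223 128  49  15]
173 [174 164 143 255 255 234 123  49  14]
174 [174 166 129 255 255 248 145  89  16]
driver ctr [ 588.9 -194.3] ang -175.68 LW 197.6 30.5 px [308   4] [341 232]
   s -91 lat -2.8 4.7
   s -20 lat -3.0 3.2
   s 0 lat -12.1 10.8
   s 8 lat -12.2 13.5
   s 30 lat -14.6 15.2
   s 46 lat -14.9 15.2
   s 87 lat -14.9 12.4
```

```bash
python3 -c "
from bench import *
print(hand_in())"
```

```text
the job is handed in; nothing more can be done
None
```

All four tools are in their own cut-outs with handles at the wide end, the tape measure, nail carton and orange look-alike were not moved, and the job was handed in at about 27 s; no verdict came back.

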